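Float the beam of a dead-weight spring tester

ROBOT

A 6-joint arm with a two-finger parallel gripper is mounted at the origin on the work surface. World frame = base frame: x ahead of the robot, y to its left, z up, the work surface at z = 0. Lengths are in mm, angles in rad, forces in N, time in s.
With the tool pointing down it reaches from about 250 to 775 mm from the base axis. Payload 4 kg.
Tool frame: the origin (TCP) lies at the very end of the fingers, on their centre line; the grasp point (between the pads) lies 19 mm behind it (pinch_z is the z of the grasp point in the tool frame, in mm); z points along the fingers, y is the line along which they close (so a half turn about z gives the same grasp; the last joint's range is limited). The gripper opens to 94 mm and grips with 3 to 60 N. Pads are 16 mm wide; open, the fingers measure 119 mm over their backs; the gripper's body (75 mm by 177 mm) begins 78 mm behind the grasp point.
Start: joints at [1.022, 0.087, 1.371, -0, 1.684, -0.103], TCP at [237.161, 496.261, 205.506] pointing down, gripper open.
Joint ranges: [-3.1, 3.1], [-0.76, 2.03], [0.27, 2.55], [-1.08, 4.22], [0.17, 2.65], [-2.57, 2.57]. Speed limits (rad/s): [2.79, 2.79, 3.14, 3.14, 3.14, 3.14].

INTERFACE

Orientations are given as a unit quaternion [x, y, z, w].
In Python, from rig import move_to, move_linear, move_j, open_jaws, grab, sleep, ik, sense, snapshot, calibration, MotionError, finish_job, silhouettes, pinch_z gives the robot as it stands. The module is installed in compiled form; this text tells all that it offers. Calls block until the motion is done:
- move_to(position, orientation): joint-space move of the TCP to a pose.
- move_linear(position, attitude=None, rate=150): straight line of the TCP; attitude=None keeps the orientation; rate is the mean speed in mm/s.
- move_j(angles): joint-space move.
- open_jaws() and grab(): open the fingers fully, or close them until they stop; the grip force is fixed at half the most.
- sleep(seconds).
- ik(position, orientation): joint angles nearest the present ones, or None.
- sense(): the state.
- snapshot(name): name is "side" or "top" or "wrist"; returns (picture, depth): 400x640x3 uint8, red, green, blue; 400x640 float32, mm along the optical axis (not along the pixel's ray), 0 where there is no reading.
- calibration(name): a dict with "intrinsics" (3x3 intrinsics, pixels), "extrinsics" (4x4, takes a point from camera to world coordinates); the wrist camera has in their place "hand_eye" (4x4, takes a point from camera to tool coordinates, whose origin is the TCP and whose axes are the flange's). Camera axes: x right, y up, looking along -z (the intrinsics and any distortion apply to the point x, -y, -z); pixel columns grow to the right and rows downward; lengths in mm; the calibration is good to about 2 mm. A picture is of the moment at which its call begins: read the wrist's pose just before it. calibration takes no time and is no camera call.
A pose or a line that the arm cannot do raises MotionError and nothing moves.
- finish_job(): hands the job in; it is judged then, once.
Trained networks look in the newest picture that a camera, given by its name, has taken for a name from the list of things; names that differ only in an ending like _2 or _b are one class to them, and where a whole thing is asked for, a point or a joint stands for the part that bears it (a point fixed in the world has none). Each returns a list of dicts, best first, with "conf" (0 to 1); they miss things now and then, are a little off and sometimes report something else, mostly with a low value. They report only what shows in the picture. A call takes as long as a camera call.
- silhouettes(camera, thing): "region" (400x640 bool, what is visible of it) and "at" ([row, column] in pixels, amid what is visible of it).
The state is a dict: "clock": time; "joints": joint angles; "dq": joint speeds; "joint_efforts": joint torques, N m; "position": TCP position; "ee_rot": TCP orientation; "force": force on the tool from outside, world axes, zero at the start; "ft_torque": the same for the moment, N m; "gripper_width": finger opening in mm; "gripper_force": force on a finger pad.
Only numpy, scipy, OpenCV 4.12 (cv2) and the standard library are available. Lean on these libraries where they do the work, as an engineer would, in place of code of your own. Each camera call takes 0.05 s, during which the arm holds its last target. There are 200 camera calls.

TASK

Check the coil spring on the bench spring tester: press straight down with closed fingertips on the roller on top of the spring until the weights lift and the pointer floats in the green band, and keep it floating in the green for 6 seconds, never letting it tip right over onto the upper stop. Then ease the beam gently back down onto its rest, without a bang, and take your hand away. Work only through the spring: do not touch the beam or the weights, do not grip or overload the spring, and leave the mug, the spool and the screwdriver where they are.

Things in the scene. Friction and masses are not known exactly. Their poses are not given: they have to be found in the camera images.
- tester: Blue cast base of the spring tester, a fixed plate 140 x 460 x 22 mm with a 56 mm wide column that carries the beam. Origin on the bench under the pivot; z up, x along the pivot pin, y along the beam towards the spring; weights, stop loop and pointer scale lie on the -y side. It stands in a different place and yaw each time.
- pivot (a point): The beam's pivot, 190 mm above the bench. Almost no friction, dashpot about 0.4 N m s/rad, beam inertia about 0.046 kg m2. The weights stand above the pivot, so the beam is top-heavy: with the fingertip held still on the roller it does not settle level but tips away to one stop or the other, doubling its error every 0.5 to 1.2 s. The fingertip height must be corrected all the time.
- beam (a joint): Beam angle in rad: 0 = level, pointer in mid green; grows as the spring goes down and the weights rise. Starts at rest on the lower stop at -0.15; upper stop at +0.15; the green band is +-0.06. A fingertip 185 mm above the bench on the roller balances it level (true weights: 7 mm more or less), +33 mm per rad near level; lift-off from the rest is near 184 mm.
- bar: The aluminium beam: a bar 16 x 24 mm in section to 180 mm from the pivot on the weights' side, a red pointer beyond it, a post with a round tray under the weights, and on the spring side a gooseneck down to the round spring seat, 91 mm below and 120 mm out from the pivot. Origin at the pivot; y towards the spring, z up when level. Do not touch.
- pointer_tip (a point): Tip of the red pointer at the weights' end of the beam, 240 mm from the pivot; level with the pivot when the beam is level, rises as the weights rise. It moves in front of the white scale plate with the green band.
- weights: Stack of three round weights (92, 88 and 84 mm wide) on the beam's tray. Origin under its centre, 103 mm above and 50 mm to the weights' side of the pivot when level; top of its knob 158 mm above the pivot. Nominally 2.0 kg, true mass up to 10 per cent off. Do not touch.
- spring (a joint): Compression of the coil spring in m: 0 = free, 0.098 = closed. Rate about 120 N/m, preload 1.5 N that carries the cap and roller. It stands on the seat, 120 mm from the pivot, and acts along the beam's z. About 7.5 N on the roller (60 mm compression) floats the nominal weights level; about 10 N (80 mm) lifts them off the rest.
- cap: Yellow spring cap, a disc 88 mm wide and 10 mm thick on top of the spring; origin at the centre of its underside. The roller stands 6 mm proud of it.
- roller_center (a point): Centre of the steel roller in the spring cap, 40 mm in diameter, 36 mm long along the tester's x, free to turn. Its top, the place to press, is 20 mm above this point, about 263 mm above the bench at the start; with the beam level it lies 120 mm along the tester's +y from the pivot.
- roller: The same steel roller; origin at its centre, its frame turns as it rolls.
- mug: Orange plastic mug, 82 mm wide, 95 mm high; origin under its centre. Leave alone.
- spool: Copper-coloured thread spool, 52 mm wide, 60 mm high; origin under its centre. Leave alone.
- screwdriver: Screwdriver with a green handle, 200 mm long, lying on the bench along its own x. Leave alone.

How it is judged (in metres and radians):
On the way, in this order (a step that is already met when the one before it is completed fails the run):
1. the fingertips press the roller and the beam floats with the pointer inside the green band (within 0.06 rad of level) for 6 s without a break (value of joint beam between -0.06 and 0.06 rad and contact force between the fingers and roller above 2 N), for 6 s.
2. the beam is eased back down onto its rest (below -0.135 rad) (value of joint beam below -0.135 rad and velocity of joint beam above -0.1 rad/s), for 0.2 s.
At the end, for the whole second after the job is handed in: The beam lies at rest on its lower stop (below -0.135 rad, slower than 0.05 rad/s), the spring is free (compressed less than 10 mm), the bystanders are within 30 mm of where they stood (value of joint beam below -0.135 rad and velocity of joint beam between -0.05 and 0.05 rad/s and value of joint spring below 0.01 m and not (distance of any of mug, spool, screwdriver from where it was at the start of the episode above 0.03 m)); the robot touches nothing.
It fails at once if the beam bangs: it swings faster than 0.6 rad/s (velocity of joint beam above 0.6 rad/s or velocity of joint beam below -0.6 rad/s).
It fails at once if the beam tips over onto its upper stop (value of joint beam above 0.143 rad).
It fails at once if the beam or the weights are touched (over 1 N) (contact force between anything else and weights above 1 N or contact force between anything else and bar above 1 N).
It fails at once if the spring is gripped or overloaded (over 25 N) (contact force between anything else and roller above 25 N or contact force between anything else and cap above 25 N).
It fails at once if a bystander is moved more than 30 mm (distance of any of mug, spool, screwdriver from where it was at the start of the episode above 0.03 m).
It also fails if it takes over 64 s, if anything falls off the work surface, if the arm or the gripper's body presses on something with over 40 N, if the wrist force passes 120 N, or if a joint passes its speed limit or range.

## Working session

There is one attempt and no reset: what is moved stays moved. The work goes in short steps, each a Python script; the robot and the scene stay as the last script left them, time stands still between calls to the robot, and variables do not carry over. Pictures are saved under pics/ and viewed, at most 10 in all, crops included, and the job is handed in when it is done.

```bash
mkdir -p pics; python3 - <<'E'
from rig import *
import cv2,numpy as np
s=sense();print(s)
for n in("side","top"):
    p,d=snapshot(n);cv2.imwrite(f"pics/{n}0.png",p[:,:,::-1]);np.save(f"{n}0.npy",d)
    c=calibration(n);print(n,c)
    for t in("weights","cap","roller","pointer_tip","bar","mug","spool","screwdriver","tester"):
        r=silhouettes(n,t);print(t,[(round(q["conf"],2),q["at"],int(q["region"].sum())) for q in r[:2]])
print(sense()["clock"], calibration("wrist"))
E
```

```text
{'clock': 0.0, 'joints': array([ 1.02189478e+00,  8.79323280e-02,  1.37224829e+00, -1.49318125e-06,
        1.68359539e+00, -1.03059131e-01]), 'dq': array([-1.31075346e-03, -7.50911684e-04, -1.10069311e-03,  1.07715256e-03,
       -8.42271209e-05, -8.69811240e-04]), 'joint_efforts': array([-1.43342877e-03, -3.40182924e+01, -3.02424216e+01,  7.15101860e-02,
        3.31409101e-02, -1.89282378e-04]), 'position': array([236.86573451, 495.77187272, 204.31959992]), 'ee_rot': array([ 2.21079437e-01,  9.75255193e-01, -1.03442692e-03, -3.48894244e-04]), 'force': array([-0.86244957,  0.50571538,  0.37389257]), 'ft_torque': array([-0.09176445, -0.00943129, -0.04194198]), 'gripper_force': 0.0, 'gripper_width': 93.96187789033421}
side {'intrinsics': array([[473.55426811,   0.        , 320.49243967],
       [  0.        , 473.55426811, 197.80877859],
       [  0.        ,   0.        ,   1.        ]]), 'extrinsics': array([[-9.69336299e-01,  1.49313441e-01, -1.95173350e-01,
         2.80744931e+02],
       [-2.45669603e-01, -6.07547877e-01,  7.55335702e-01,
         1.08902075e+03],
       [-5.79
[... 1443 characters left out ...]
pool [(0.48, [240.2, 186.4], 164)]
screwdriver [(0.66, [207.8, 218.5], 128), (0.27, [185.6, 333.4], 598)]
tester [(0.84, [203.4, 323.5], 4403), (0.55, [240.7, 186.4], 186)]
1.0 {'intrinsics': array([[291.55195325,   0.        , 315.36714992],
       [  0.        , 291.55195325, 200.19910223],
       [  0.        ,   0.        ,   1.        ]]), 'hand_eye': array([[ 6.43895779e-04,  9.59416706e-01,  2.81991436e-01,
         8.28191613e+01],
       [ 9.99997412e-01, -2.43861151e-06, -2.27508494e-03,
        -4.58857013e-01],
       [-2.18206683e-03,  2.81992171e-01, -9.59414225e-01,
        -1.79523819e+02],
       [ 0.00000000e+00,  0.00000000e+00,  0.00000000e+00,
         1.00000000e+00]])}
```

View pics/side0.png

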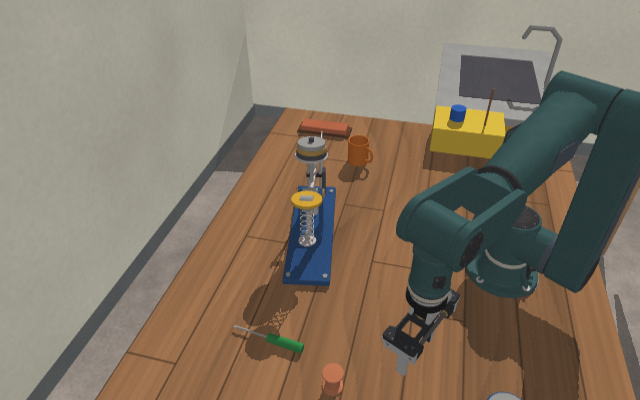

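View pics/top0.png

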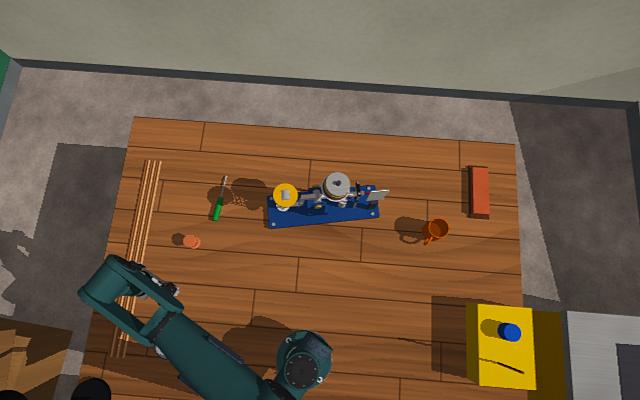

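The side view shows the spring cap at about (200,307) with the weights behind it at (149,311). The top view shows the cap at (194,285), the weights at (187,336) and the pointer scale at about (195,378). The weights stay clear in the top view, so I can track the beam angle there. Next I'll work out the tester's pose.

```bash
cat > h.py <<'E'
from rig import *
import cv2,numpy as np
C=calibration("top");K=C["intrinsics"];T=C["extrinsics"]
def rays(rc,d=None,z=None):
    rc=np.atleast_2d(rc).astype(float)
    v=np.c_[(rc[:,1]-K[0,2])/K[0,0],-(rc[:,0]-K[1,2])/K[1,1],-np.ones(len(rc))]@T[:3,:3].T
    s=(np.asarray(d) if d is not None else (z-T[2,3])/v[:,2])
    return T[:3,3]+v*np.reshape(s,(-1,1))
def proj(p):
    q=(np.atleast_2d(p)-T[:3,3])@T[:3,:3]
    return np.c_[K[1,1]*-q[:,1]/-q[:,2]+K[1,2],K[0,0]*q[:,0]/-q[:,2]+K[0,2]]
E
python3 - <<'E'
from h import *
d=np.load("top0.npy");im=cv2.imread("pics/top0.png")
hsv=cv2.cvtColor(im,cv2.COLOR_BGR2HSV)
rr,cc=np.mgrid[0:400,0:640]
P=rays(np.c_[rr.ravel(),cc.ravel()],d.ravel()).reshape(400,640,3)
box=np.zeros((400,640),bool);box[165:235,260:400]=1
yel=box&(cv2.inRange(hsv,(20,120,80),(35,255,255))>0)
blue=box&(cv2.inRange(hsv,(100,120,30),(125,255,255))>0)&(abs(P[...,2]-22)<10)
print("cap",yel.sum(),np.median(P[yel],0))
# cap: yellow + roller inside hull
m=np.zeros((400,640),np.uint8);pts=np.argwhere(yel)[:,::-1].astype(np.int32)
h=cv2.convexHull(pts);e=cv2.fitEllipse(h);print("ellipse",e,rays([e[0][1],e[0][0]],z=250), "z yel",np.percentile(P[yel][:,2],[5,50,95]))
w=box&(P[...,2]>255)&(cc>315)
print("w",w.sum(),np.percentile(P[w],[5,50,95],axis=0))
r=cv2.minAreaRect(np.float32(P[blue][:,:2]));print("base rect",blue.sum(),r,cv2.boxPoints(r))
h2=np.argwhere(w)[:,::-1].astype(np.int32);e2=cv2.fitEllipse(cv2.convexHull(h2));print(e2,rays([e2[0][1],e2[0][0]],z=320))
cv2.imwrite("pics/crop.png",cv2.resize(im[160:240,255:405],None,fx=5,fy=5,interpolation=cv2.INTER_CUBIC))
E
```

```text
cap 398 [573.50343671 104.04969246 255.11901534]
ellipse ((302.7816467285156, 195.27891540527344), (27.622817993164062, 65.22662353515625), 92.16647338867188) [[578.54649506  42.27827925 250.        ]] z yel [203.55338246 255.11901534 262.31254822]
w 699 [[ 562.42629445 -106.92896186  285.40228834]
 [ 597.1021116   -67.18722808  324.16369745]
 [ 639.64870134  -27.85630514  334.80460707]]
base rect 1960 ((598.4221801757812, -29.30517578125), (140.8849334716797, 455.4006652832031), 10.87995719909668) [[ 486.26706  181.00604]
 [ 572.2248  -266.2087 ]
 [ 710.5773  -239.6164 ]
 [ 624.61957  207.59836]]
((358.19085693359375, 192.19700622558594), (70.43696594238281, 80.90867614746094), 144.20587158203125) [[ 585.43822979 -145.42244726  320.        ]]
```

View pics/crop.png

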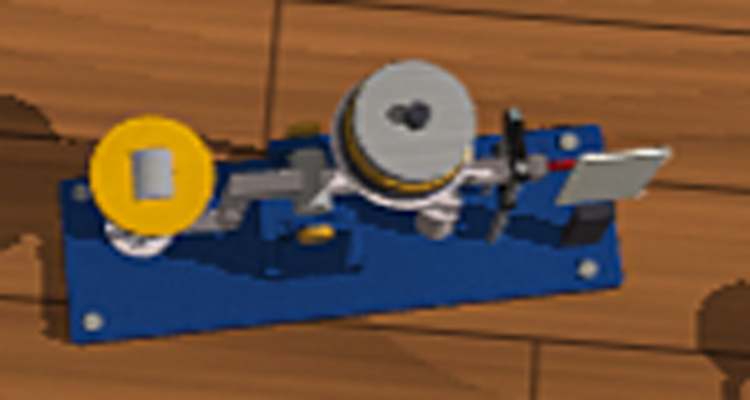

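The crop shows the cap and roller at about (row 194.7, col 285.5), the knob of the weights at (182.5, 338) and the base corners clearly. I'll get the pose from these points.

```bash
python3 - <<'E'
from h import *
d=np.load("top0.npy");im=cv2.imread("pics/top0.png")
hsv=cv2.cvtColor(im,cv2.COLOR_BGR2HSV)
m=cv2.inRange(hsv,(20,120,80),(35,255,255));m[:,:265]=0;m[:,305:]=0;m[:165]=0;m[218:]=0
n,l,s,c=cv2.connectedComponentsWithStats(m);k=1+np.argmax(s[1:,4])
e=cv2.fitEllipse(cv2.convexHull(np.argwhere(l==k)[:,::-1].astype(np.int32)));print(e)
cap=rays([e[0][1],e[0][0]],z=257)[0]; print("cap top",cap)
rol=rays([194.6,285.6],z=263)[0];print("roller",rol)
# knob top rest: local (-50,158)-> z
th=-.15;zk=190+158*np.cos(th)+50*np.sin(th);zd=zk-14
kn=rays([183,338.2],z=zk)[0];print("knob",zk,kn,"depth pt",rays([183,338],d[183,338]))
yk=-50*np.cos(th)+158*np.sin(th);v=rol-kn;v[2]=0;print("dist exp",110.4-yk,"got",np.linalg.norm(v),"yaw(y dir)",np.degrees(np.arctan2(v[1],v[0])))
co=rays([[228.4,270],[217.4,379.4],[185,375],[196,267.4]],z=22);print(co)
for a,b in((1,0),(2,3)): q=co[b]-co[a];print(np.linalg.norm(q),np.degrees(np.arctan2(q[1],q[0])))
q=co[3]-co[0];print(np.linalg.norm(q),np.degrees(np.arctan2(q[1],q[0]))); print("centre",co.mean(0))
E
```

```text
((284.92584228515625, 194.7169952392578), (23.612794876098633, 24.60776138305664), 98.92115783691406)
cap top [573.80842084 104.62323542 257.        ]
roller [572.86151763 101.65929484 263.        ]
knob 338.7539236902147 [606.41014125 -76.00897312 338.75392369] depth pt [[606.51702253 -75.37011312 338.23384349]]
dist exp 183.44977882763078 got 180.80797434565923 yaw(y dir) 100.69310481415815
[[ 487.80578834  177.19964788   22.        ]
 [ 569.03442118 -267.69606406   22.        ]
 [ 706.68849176 -243.76766202   22.        ]
 [ 623.38130044  202.76290221   22.        ]]
452.25024631376925 100.34703987297736
454.23521761087346 100.56792124091017
137.96448619834766 10.677962176791345
centre [596.72750043 -32.875294    22.        ]
```

```bash
cat >> h.py <<'E'
from scipy.spatial.transform import Rotation as R
yaw=np.radians(100.6);u=np.array([np.cos(yaw),np.sin(yaw),0]);xt=np.array([u[1],-u[0],0]);piv=np.array([593.,-5.,190.])
Q=R.from_matrix(np.c_[u,xt,[0,0,-1]]).as_quat()
def tip(z,th):
    "TCP pose pressing the roller top at height z with beam angle th"
    c,s=np.cos(th),np.sin(th);zr=z-20-190;zl=(zr+120*s)/c   # roller centre local z
    p=piv+u*(120*c+zl*s);return [p[0],p[1],z]
def world(y,z,th):
    c,s=np.cos(th),np.sin(th);return piv+u*(y*c+z*s)+np.array([0,0,1])*(z*c-y*s)
E
python3 - <<'E'
from h import *
print(tip(263,-.15),tip(184,-.15),tip(185,0))
grab()
p=sense()["position"];q0=sense()["ee_rot"]
move_linear([p[0],p[1],340],rate=300)
for z in(340,185):
  print(z,ik(tip(z,-.15),Q))
move_to(tip(300,-.15),Q)
for dz in(-1,-1,1,-3,3):
    a=sense();move_linear(tip(a["position"][2]+dz,-.15),rate=50);b=sense();print(dz,b["clock"]-a["clock"],b["position"]-a["position"])
s=sense();print(s["position"],s["joints"],tip(300,-.15),s["clock"])
print([np.round(sense()["force"],2) for _ in range(6)],sense()["clock"])
p,d=snapshot("top");cv2.imwrite("pics/top1.png",p[:,:,::-1]);
E
```

```text
[np.float64(572.1486349271258), np.float64(106.41828390975172), 263] [np.float64(569.9523142556552), np.float64(118.15421962789473), 184] [np.float64(570.9258379264736), np.float64(112.95224189794651), 185]
340 [ 6.65128183e-02  1.75967244e-01  1.00664919e+00 -4.44089210e-16
  1.95897622e+00 -1.18492082e-01]
185 [ 1.06756990e-01  1.63324531e-01  1.32658931e+00 -4.44089210e-16
  1.65167882e+00 -7.82479108e-02]
-1 0.25 [ 0.03465453 -0.15585982 -0.92640541]
-1 0.25 [ 0.07717564 -0.49322489 -1.09828761]
1 0.25 [ 0.17236364 -0.35832891  1.15644834]
-3 0.25 [-0.28790362  0.46535484 -3.44232843]
3 0.25 [ 0.3564485  -0.38272473  3.42156304]
[573.28456361 101.07090578 299.28252176] [ 7.71163098e-02  1.61394784e-01  1.10416791e+00  1.41689998e-05
  1.87530098e+00 -1.07846390e-01] [np.float64(573.1772914441439), np.float64(100.92170642150751), 300] 6.15
[array([ 0.11, -0.5 , -0.26]), array([ 0.11, -0.5 , -0.26]), array([ 0.11, -0.5 , -0.26]), array([ 0.11, -0.5 , -0.26]), array([ 0.11, -0.5 , -0.26]), array([ 0.11, -0.5 , -0.26])] 6.15
```

View pics/top1.png

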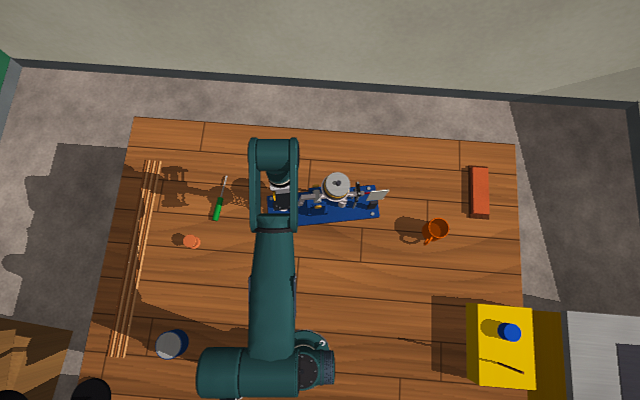

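The gripper body covers the cap, but the weights are still visible at about (187,337). I'll measure the beam angle by masked template tracking of the weights, and check the controller in a quick simulation first.

```bash
cat > ctl.py <<'E'
import numpy as np
I,Cd,G=.046,.4,14.4e-3   # torque per mm
heq=lambda t:185+33*t+175*np.minimum(t,0)**2
dheq=lambda t:33+350*np.minimum(t,0)
def step(x,h,dt,lam=1.):
    t,w=x; a=(-Cd*w-G*(h-185*1.-0)+G*(heq(t)-185)*lam)/I
    return np.array([t+w*dt,w+a*dt])
class Obs:                      # EKF on [theta, omega, offset d of balance height]
    def __init__(s,t,d): s.x=np.array([t,0.,d]);s.P=np.diag([.005,.02,3.])**2
    def predict(s,h0,h1,T,n=10):
        dt=T/n
        for i in range(n):
            h=h0+(h1-h0)*(i+.5)/n
            F=np.eye(3)+dt*np.array([[0,1,0],[G*dheq(s.x[0])/I,-Cd/I,G/I],[0,0,0]])
            s.x[:2]=step(s.x[:2],h-s.x[2],dt)
            s.P=F@s.P@F.T+np.diag([1e-9,(.02)**2,.5**2])*dt
    def update(s,z,r=.004):
        k=s.P[:,0]/(s.P[0,0]+r*r);s.x=s.x+k*(z-s.x[0]);s.P=s.P-np.outer(k,s.P[0])
def command(x,hp,ref,T=.25):
    y=x[:2].copy()
    for _ in range(6): y=step(y,hp-x[2],T/2/6)
    t,w=y
    h=heq(t)+x[2]+60*(t-ref)+6*w
    return float(np.clip(h,hp-6,hp+6))
E
cat > sim.py <<'E'
from ctl import *
rng=np.random.default_rng(0)
for lam,off in((.7,7),(1,-7),(1.4,7),(1.4,-5),(1,0)):
    x=np.array([-.15,0.]);h=197.;o=None;ref=-.12;log=[];t=0;wm=0;cur=h
    while t<26:
        z=x[0]+rng.normal(0,.003)
        if o is None:
            cmd=h-.7
            if z>-.138: o=Obs(z,h-heq(z))
        if o:
            o.update(z)
            if t<18: ref=min(0,ref+.012)
            else: ref-=.015
            cmd=command(o.x,h,ref)
        log.append((t,x[0],ref))
        tgt=cmd+rng.normal(0,.2)
        for i in range(60):
            hh=h+(tgt-h)*np.clip((i-10)/50,0,1)
            x=step(x,hh-off,.005,lam)
            if x[0]<-.15: x=np.array([-.15,0])
            if i%10==0: wm=max(wm,abs(x[1]))
        if o: o.predict(h,h,.05,3);o.predict(h,tgt,.25)
        h=tgt+rng.normal(0,.2);t+=.3
    L=np.array(log);m=(L[:,0]>13)&(L[:,0]<18)
    print(lam,off,"max",L[:,1].max(),"hold",L[m,1].min(),L[m,1].max(),"w",wm,"liftoff t",L[np.argmax(L[:,1]>-.14),0],"end",L[-1,1],o.x[2])
E
cat >> h.py <<'E'
TH=np.arange(-.19,.2,.005);PX=np.array([proj(world(-50,150,t))[0] for t in TH]);P0=proj(world(-50,150,-.15))[0]
S=6;RR=21
def crop(im,c,r): 
    M=np.float32([[1/S,0,c[1]-r],[0,1/S,c[0]-r]]);n=int(2*r*S)
    return cv2.warpAffine(im,M,(n,n),flags=cv2.INTER_CUBIC|cv2.WARP_INVERSE_MAP)
class Track:
    def __init__(s,im,c0):
        s.c0=np.array(c0,float);s.t=crop(im,s.c0,RR)
        m=np.zeros(s.t.shape[:2],np.uint8);cv2.circle(m,(RR*S,RR*S),int(15.5*S),255,-1);s.m=cv2.merge([m]*3)
    def __call__(s,im,guess):
        off=np.array([np.interp(guess,TH,PX[:,i])-P0[i] for i in(0,1)])
        r=cv2.matchTemplate(crop(im,s.c0+off,RR+5),s.t,cv2.TM_SQDIFF,mask=s.m)
        i,j=np.unravel_index(r.argmin(),r.shape);q=np.array([i,j],float)
        if 0<i<r.shape[0]-1 and 0<j<r.shape[1]-1:
            for k,(a,b) in enumerate(((r[i-1,j],r[i+1,j]),(r[i,j-1],r[i,j+1]))): q[k]+=.5*(a-b)/(a+b-2*r[i,j]+1e-9)
        sh=off+(q/S-5)
        v=PX-P0;D=v[-1]-v[0];D/=np.linalg.norm(D);perp=sh@np.array([-D[1],D[0]])
        return float(np.interp(sh@D,v@D,TH)),float(perp)
E
python3 sim.py; python3 - <<'E'
from h import *
print(P0,PX[[0,38,-1]])
a=cv2.imread("pics/top1.png");tr=Track(a,[186.5,336.7])
cv2.imwrite("pics/tmpl.png",cv2.bitwise_and(tr.t,tr.m))
b=cv2.imread("pics/top0.png");print(tr(a,-.15),tr(a,-.12),tr(b,-.15))
for _ in range(2): print(tr(snapshot("top")[0][:,:,::-1].copy(),-.15))
E
```

```text
0.7 7 max 0.01475726859086842 hold -0.015137367529193889 0.01475726859086842 w 0.09091104012829519 liftoff t 2.9999999999999996 end -0.15 41.43457428793002
1 -7 max 0.012224777026050678 hold -0.008780930325764663 0.008203390859598269 w 0.08955206076928499 liftoff t 8.399999999999999 end -0.15 26.901997424339378
1.4 7 max 0.022263817746744456 hold -0.008387425238406085 0.011737080324029677 w 0.10131072064889536 liftoff t 3.899999999999999 end -0.15 40.14310749193314
1.4 -5 max 0.023473464823985064 hold -0.009929564745978512 0.023473464823985064 w 0.10105404892393276 liftoff t 9.0 end -0.15 28.25385712636727
1 0 max 0.00791585685817052 hold -0.00866261884712522 0.00791585685817052 w 0.08992414582291643 liftoff t 7.499999999999997 end -0.15 34.30865610647765
[183.73432117 337.93987813] [[183.82156078 339.54582852]
 [183.61064848 331.53301084]
 [183.94061777 322.53696877]]
(-0.15000940330137574, -0.0012864527952370646) (-0.14970255159431303, -0.003831692888649564) (-0.14999151861849552, 4.0138706360052705e-05)
(-0.14999846057072078, -0.0007118581897374246)
(-0.15001675512267648, -0.0013606414004653984)
```

View pics/tmpl.png

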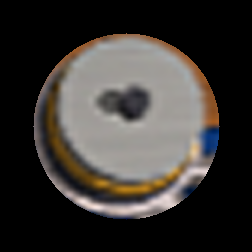

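```bash
cat > run.py <<'E'
from h import *
from ctl import *
import json
tr=Track(cv2.imread("pics/top1.png"),[184.2,337.8])
def meas(g): return tr(np.ascontiguousarray(snapshot("top")[0][:,:,::-1]),g)
F0=sense()["force"][2]
move_linear(tip(272,-.15),Q,rate=80);
for z in(245,225,197): 
    move_linear(tip(z,-.15),Q,rate=50);s=sense();f=s["force"][2]-F0;m=meas(-.15);print(z,s["position"].round(1),"F",round(f,2),m)
    exp=1.5+.12*(263-z)
    if abs(f-exp)>3 or abs(m[0]+.15)>.02: raise SystemExit("unexpected")
th=-.15;o=None;ref=-.12;tg=None;down=False;nr=0;h=197.;N=0
while N<150:
    N+=1;s=sense();t0=s["clock"];f=s["force"][2]-F0
    z,pp=meas(o.x[0] if o else th);th=z
    if o is None:
        cmd=h-.7
        if z>-.140: o=Obs(z,h-heq(z))
        elif h<174: print("no lift");break
    if o:
        o.update(z,.002)
        ref=ref-.012 if down else min(0,ref+.012)
        cmd=command(o.x,h,ref)
        if abs(z)<.05: tg=t0 if tg is None else tg
        else: tg=None if not down else tg
        if tg and t0-tg>7.5: down=True
        if down and z<-.147:
            nr+=1
            if nr>1: break
    print(f"{t0:.2f} h{h:.1f} zs{s['position'][2]:.1f} th{z:.4f} pp{pp:.2f} F{f:.1f} cmd{cmd:.1f} ref{ref:.3f}",o.x.round(3) if o else "")
    if f>16 or f<2: print("force odd");
    b=tip(cmd,z);move_linear(b,Q,rate=50);T=sense()["clock"]-t0
    if o: o.predict(h,h,.05,3);o.predict(h,cmd,T-.05)
    h=cmd
if down:
    for k in range(4): h+=1.5;move_linear(tip(h,-.15),Q,rate=50)
    print("rest",meas(-.15))
    move_linear(tip(240,-.15),Q,rate=40);move_linear(tip(266,-.15),Q,rate=30);move_linear(tip(340,-.15),Q,rate=100)
    s=sense();print(s["clock"],s["force"][2]-F0,meas(-.15))
E
python3 run.py
```

```text
245 [571.8 109.1 245.5] F 2.8 (-0.14997847961105432, -0.0014851929783973076)
225 [571.2 112.1 225.3] F 5.14 (-0.1499809910134551, -0.0015763761501459148)
197 [570.5 116.2 198.5] F 7.92 (-0.15001670901912495, -0.0019216946539185795)
8.92 h197.0 zs198.6 th-0.1500 pp-0.00 F8.3 cmd196.3 ref-0.120 
9.22 h196.3 zs198.0 th-0.1500 pp-0.00 F8.9 cmd195.6 ref-0.120 
9.52 h195.6 zs197.3 th-0.1499 pp-0.00 F8.4 cmd194.9 ref-0.120 
9.82 h194.9 zs196.6 th-0.1499 pp-0.00 F8.9 cmd194.2 ref-0.120 
10.12 h194.2 zs196.0 th-0.1499 pp-0.00 F7.5 cmd193.5 ref-0.120 
10.42 h193.5 zs195.4 th-0.1499 pp-0.00 F8.6 cmd192.8 ref-0.120 
10.72 h192.8 zs194.6 th-0.1501 pp-0.00 F9.0 cmd192.1 ref-0.120 
11.02 h192.1 zs194.0 th-0.1501 pp-0.00 F8.1 cmd191.4 ref-0.120 
11.32 h191.4 zs193.3 th-0.1501 pp-0.00 F8.8 cmd190.7 ref-0.120 
11.62 h190.7 zs192.6 th-0.1501 pp-0.00 F9.2 cmd190.0 ref-0.120 
11.92 h190.0 zs192.0 th-0.1501 pp-0.00 F8.2 cmd189.3 ref-0.120 
12.22 h189.3 zs191.3 th-0.1501 pp-0.00 F8.8 cmd188.6 ref-0.120 
12.52 h188.6 zs190.6 th-0.1501 pp-0.00 F9.1 cmd187.9 ref-0.120 
12.82 h187.9 zs190.0 th-0.1501 pp-0.00 F
[... 4010 characters left out ...]
h-0.0834 pp0.00 F8.0 cmd188.7 ref-0.108 [-0.083 -0.047  4.351]
26.92 h188.7 zs190.3 th-0.0993 pp-0.02 F8.3 cmd188.4 ref-0.120 [-0.099 -0.044  4.19 ]
27.22 h188.4 zs190.2 th-0.1100 pp-0.02 F8.9 cmd188.7 ref-0.132 [-0.11  -0.03   4.193]
27.52 h188.7 zs190.5 th-0.1204 pp-0.01 F8.2 cmd188.6 ref-0.144 [-0.12  -0.034  4.081]
27.82 h188.6 zs190.6 th-0.1309 pp-0.01 F8.8 cmd188.9 ref-0.156 [-0.131 -0.035  4.055]
28.12 h188.9 zs190.9 th-0.1410 pp0.00 F9.0 cmd189.1 ref-0.168 [-0.141 -0.034  4.051]
28.42 h189.1 zs191.2 th-0.1500 pp-0.01 F8.5 cmd189.6 ref-0.180 [-0.15  -0.034  4.147]
rest (-0.14996980407159197, -0.002315256508548913)
33.0167 0.9741694384102978 (-0.1500074416199752, -0.001845270604184886)
```

```bash
python3 -c "
from rig import *
sleep(0.5);print(finish_job())"
```

```text
the job is handed in; nothing more can be done
None
```

I handed the job in: the beam floated in the green for about 8 s, within about 0.011 rad of level once settled, then came down onto its rest at about 0.035 rad/s, and the hand is clear above the tester; the hand-in gave no verdict, and I didn't re-check the mug, spool and screwdriver after the press.

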